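# Set the camera carriage of a laboratory imaging rail against its marked stop

### The arm

A 7-joint arm with a two-finger parallel gripper is mounted at the origin on the work surface. World frame = base frame: x ahead of the robot, y to its left, z up, the work surface at z = 0. Lengths are in m, angles in rad, forces in N, time in s.
With the tool pointing down it reaches from about 0.425 to 0.925 m from the base axis. Payload 6.8 kg.
Tool frame: the origin (TCP) lies at the very end of the fingers, on their centre line; the grasp point (between the pads) lies 19 mm behind it; z points along the fingers, y is the line along which they close (so a half turn about z gives the same grasp; the last joint's range is limited). The gripper opens to 85 mm and grips with 20 to 120 N. Pads are 22 mm wide; open, the fingers measure 114 mm over their backs; the gripper's body (76 mm by 85 mm) begins 54 mm behind the grasp point. The pads swing forward as they close: fully open they stand 13 mm farther back than shut.
Start: joints at [1.145, 0.477, 0.022, 1.555, -0.011, 1.109, -0.083], TCP at [0.211, -0.641, 0.231] pointing down, gripper open.
Joint ranges: [-2.96, 2.96], [-0.34, 2.1], [-1.41, 1.46], [0.24, 2.44], [-1.37, 4.51], [0.17, 1.92], [-2.96, 2.96]. Speed limits (rad/s): [2.39, 2.39, 3.14, 3.14, 3.14, 3.14, 3.14].

### API

Orientations are given as a unit quaternion [w, x, y, z].
In Python, from station import get_obs, read_camera, hand_in gives the robot as it stands.
- The arm moves only by the tool arm_command, never from a script. Its argument "commands" is one flat list of numbers, 7 for each row, row after row: the shift along the tool's x, y, z in m, then the turn, a rotation vector about the tool's x, y, z in degrees, then the opening, from 0 (shut) to 1 (fully open). In form: [tx, ty, tz, rx, ry, rz, fingers, tx, ty, tz, rx, ry, rz, fingers, ...]. A call has 1 to 8 rows; each row is the pose to reach, as a shift and turn from the pose commanded when the call began, along the tool's axes at that moment; what a row does not reach only later rows make up. A row lasts 1/10 s, in which the tool goes at most 50 mm and 8.59 degrees, less where a joint would pass 70% of its speed; a pose out of reach is approached as far as the arm can. A call with a gripper value outside its range is refused whole. The fingers move at their own pace and stop on an object; "force" is the grip in N (left out, the last holds). Time passes only in rows, so rows that repeat a pose let the fingers close. It gives the time, the measured TCP pose, the force, the opening and the grip force at its end, in the units of the state.
- get_obs(): the state, without advancing time (a new reading comes with each control period).
- read_camera(name): name is "side" or "top"; returns a dict with "img" (384x512x3 uint8, red, green, blue), "camera_matrix" (3x3 intrinsics, pixels), "pose" (4x4, takes a point from camera to world coordinates). Camera axes: x right, y down, z forward; pixel columns grow to the right and rows downward; lengths in m; the calibration is good to about 2 mm. A picture is of the moment at which its call begins. There is no depth.
- hand_in(): hands the job in; it is judged then, once.
The state is a dict: "t": time; "q": joint angles; "joint_vel": joint speeds; "joint_torque": joint torques, N m; "eef_pos": TCP position; "tool_rot": TCP orientation; "contact_force": force on the tool from outside, world axes, zero at the start; "torque": the same for the moment, N m; "gripper_width": opening from 0.0 (shut) to 1.0 (fully open); "grasp_force": force on a finger pad.
Only numpy, scipy, OpenCV 4.12 (cv2) and the standard library are available. Lean on these libraries where they do the work, as an engineer would, in place of code of your own. Each camera call takes 0.05 s, during which the arm holds its last target. There are 200 camera calls.

### The job

Bring the camera on the imaging rail to its shooting position: press down the rubber release pad in the middle of the carriage to free the brake and, keeping it pressed, push the carriage along the rail until it rests against the marked stop, the one with the round clamp screw and the white index plate. Then let go so that the pad springs up and the brake holds the carriage there. Leave the jars, the bottle and the beaker where they stand.

Things in the scene. Friction and masses are not known exactly. Their poses are not given: they have to be found in the camera images.
- rail: Dark grey anodised I-section rail, 500 mm long, fixed to the bench on two feet (100 mm across the rail, 34 mm along it, 200 mm either side of the middle). Its head is 44 mm wide, its top 64 mm above the bench. Origin: on the bench under the middle of the rail. y axis along the rail, x level across it (camera side +x), z up.
- carriage (a joint): Place of the carriage along the rail in m: 0 in the middle of the rail, growing along the rail's y axis. With the pad up a brake holds it by friction of about 18 N; with the pad pressed down by 1 mm or more it slides with about 1 N. It must not be slid with the pad up.
- carriage_mid (a point): Middle of the aluminium carriage, 10 mm below its top face, which is 86 mm above the bench. Carriage 110 mm long along the rail (flat end faces 55 mm either side of this point), 80 mm wide. A small black camera, 32 mm wide, sticks out on its +x side to 119 mm from this point, its top 9 mm above the carriage's top face.
- pad_top (a point): Middle of the top of the black ribbed rubber release pad, 48 mm across the rail by 56 mm along it, in a 50 x 58 mm well in the middle of the carriage. Up, it is flush with the carriage's top face; it sinks straight down. A fingertip pressing it is then inside the well: it drives the carriage by friction on the rubber and against the well's walls.
- pad (a joint): How far the pad is pressed down, in m: about 0 up, 0.006 fully down (hard end). Spring: it starts to move at about 4 N and is fully down at about 6 N; it springs back up when let go.
- stop: Marked stop, fixed on the rail at either side of the carriage: aluminium saddle 24 mm along the rail, 64 mm wide, top level with the carriage's, with a round steel clamp screw (24 mm wide, top 41 mm over the origin) and a white index plate on its -x side. Origin: top of the rail's head, middle of the saddle. The carriage touches it when carriage_mid and this origin are 67 mm apart along the rail.
- buffer: Plain end buffer on the other side of the carriage: aluminium saddle 14 mm long along the rail, 56 mm wide, 18 mm high over the rail's head, no screw and no plate. Not the target. Origin: on top of the rail's head, in the middle of its length. Fixed.
- jar_a: Loose glass sample jar with white cap, 52 mm wide, 68 mm tall, standing on the bench on the camera side of the rail. Origin: centre of its underside. Leave it alone.
- jar_b: Second jar just like jar_a, also on the camera side. Origin: centre of its underside. Leave it alone.
- reagent: Loose amber glass bottle with black cap, 60 mm wide, 115 mm tall, standing on the robot's side of the rail. Origin: centre of its underside. Leave it alone.
- beaker: Loose glass beaker, 68 mm wide at the rim, 80 mm tall, standing on the robot's side of the rail. Origin: centre of its underside. Leave it alone.

How it is judged:
On the way, in this order (a step that is already met when the one before it is completed fails the run):
1. the release pad is pressed down (3 mm or more) with the carriage still within 10 mm of where it stood (value of joint pad above 0.003 m and distance of carriage_mid from where it was at the start of the episode below 0.01 m), for 0.1 s.
2. the carriage is pushed up against the marked stop (gap under 3 mm), the pad still pressed (horizontal distance between carriage_mid and stop below 0.07 m and value of joint pad above 0.001 m), for 0.1 s.
At the end, for the whole second after the job is handed in: The carriage rests against the marked stop (gap under 3 mm), at rest, with the pad sprung up again (within 1 mm), so the brake holds it (horizontal distance between carriage_mid and stop below 0.07 m and value of joint pad below 0.001 m and velocity of joint carriage between -0.005 and 0.005 m/s); the robot touches nothing.
It fails at once if the carriage is slid with the pad up, against its brake (value of joint pad below 0.0002 m and distance of carriage_mid from where it was at the start of the episode above 0.005 m and not (horizontal distance between carriage_mid and stop below 0.07 m) and (velocity of joint carriage above 0.01 m/s or velocity of joint carriage below -0.01 m/s)).
It fails at once if a jar, the bottle or the beaker is moved by more than 15 mm, lifted or tipped (distance of any of jar_a, jar_b, reagent, beaker from where it was at the start of the episode above 0.015 m or angle between any of jar_a, jar_b, reagent, beaker's own z axis and vertical above 0.3 rad).
It also fails if it takes over 38 s, if anything falls off the work surface, if the arm or the gripper's body presses on something with over 40 N, if the wrist force passes 120 N, or if a joint passes its speed limit or range.

## Working session

There is one attempt and no reset: what is moved stays moved. The work goes in short steps, Python scripts to look and compute and a tool call to move; the robot and the scene stay as the last step left them, time stands still between calls to the robot, and variables do not carry over. Pictures are saved under pics/ and viewed, at most 10 in all, crops included, and the job is handed in when it is done.

Besides the shell and the picture viewer there is one more tool, called after "Emit:" by a JSON object that holds its "method" and its "body". arm_command: Moves the arm, as the interface text tells. Its arguments: {"type":"object","properties":{"commands":{"type":"array","items":{"type":"number"}},"force":{"type":"number"}},"required":["commands"]}

```bash
mkdir -p pics
python3 - <<'E'
from station import *
import cv2,numpy as np
for n in("top","side"):
    c=read_camera(n);cv2.imwrite(f"pics/{n}0.png",c["img"][:,:,::-1]);np.savez(f"{n}0.npz",**c);print(n,c["camera_matrix"].tolist(),c["pose"].round(4).tolist())
o=get_obs();print(o["t"],o["eef_pos"],o["tool_rot"],o["gripper_width"])
E
```

```text
top [[429.03876638503795, 0.0, 261.28916670409757], [0.0, 429.03876638503795, 196.7123968845642], [0.0, 0.0, 1.0]] [[-0.0224, -0.9922, 0.1223, 0.4256], [-0.9997, 0.0212, -0.0107, 0.0153], [0.008, -0.1225, -0.9924, 1.1733], [0.0, 0.0, 0.0, 1.0]]
side [[409.35345849562907, 0.0, 256.0352449977778], [0.0, 409.35345849562907, 188.95517867719673], [0.0, 0.0, 1.0]] [[-0.8491, -0.2795, 0.4483, 0.1697], [-0.5281, 0.4718, -0.7061, 0.6447], [-0.0142, -0.8362, -0.5482, 0.5973], [0.0, 0.0, 0.0, 1.0]]
0.1 [ 0.21074714 -0.64070581  0.23045084] [-7.88888787e-04  9.87399930e-01  1.58242606e-01 -1.81789421e-04] 0.9989056424486754
```

View pics/top0.png

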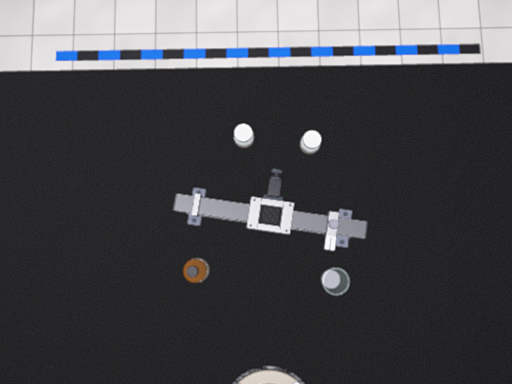

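View pics/side0.png

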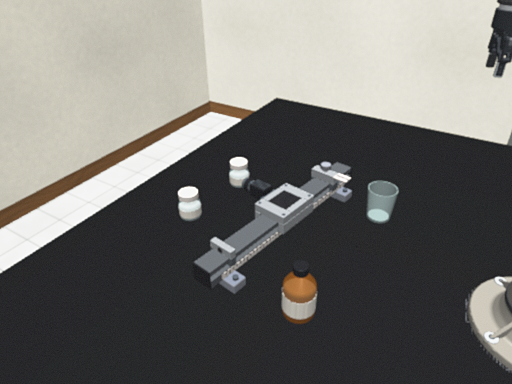

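The top view shows the carriage at about (270,216). The marked stop, with its white plate on the robot's side, is at about (333,228), towards -y. The plain buffer is at (196,204). Next I measure these.

```bash
cat > h.py <<'E'
import numpy as np,cv2
def ray(c,px,z):
    px=np.atleast_2d(px).astype(float);T=c["pose"]
    d=np.c_[px,np.ones(len(px))]@np.linalg.inv(c["camera_matrix"]).T@T[:3,:3].T
    return (T[:3,3]+d*((z-T[2,3])/d[:,2])[:,None])[:,:2]
E
python3 - <<'E'
from h import *
c=dict(np.load("top0.npz"));im=c["img"];g=im.min(2)
for th in(150,180,205):
    m=(g>th).astype(np.uint8);m[:100]=0;m[350:]=0
    for k in cv2.findContours(m,cv2.RETR_EXTERNAL,cv2.CHAIN_APPROX_NONE)[0]:
        if cv2.contourArea(k)<25: continue
        r=cv2.minAreaRect(k);b=cv2.boxPoints(r);w=ray(c,b,.086)
        print(th,np.round(r[0],1),np.round(r[1],1),ray(c,r[0],.086).round(4),w.round(3).tolist())
# pad: dark inside the carriage
m=np.zeros_like(g);m[198:236,248:294]=(g[198:236,248:294]<90)
n,l,s,ce=cv2.connectedComponentsWithStats(m)
for i in range(1,n):
    if s[i,4]>60: print("dark",s[i],ce[i],ray(c,ce[i],.086))
v=cv2.resize(im[120:300,160:384],None,fx=3.5,fy=3.3,interpolation=cv2.INTER_CUBIC)
cv2.imwrite("pics/z.png",v[:,:,::-1])
E
```

```text
150 [330.5 278.5] [17. 17.] [[ 0.3501 -0.1646]] [[0.371, -0.144], [0.371, -0.187], [0.329, -0.185], [0.33, -0.143]]
150 [331.8 230.7] [11.2 38.5] [[ 0.4691 -0.1729]] [[0.424, -0.15], [0.52, -0.168], [0.515, -0.196], [0.419, -0.178]]
150 [252.4 212.4] [106.4  31.8] [[0.5198 0.0271]] [[0.503, 0.167], [0.583, 0.154], [0.537, -0.113], [0.457, -0.099]]
150 [186.9 202.6] [23.  23.2] [[0.5486 0.1933]] [[0.525, 0.227], [0.583, 0.217], [0.572, 0.159], [0.514, 0.169]]
150 [310.5 140.5] [21. 19.] [[ 0.7039 -0.1275]] [[0.732, -0.104], [0.731, -0.153], [0.676, -0.151], [0.677, -0.102]]
150 [243.  134.5] [21. 18.] [[0.7235 0.0475]] [[0.752, 0.07], [0.751, 0.024], [0.695, 0.025], [0.696, 0.071]]
180 [330.3 278.9] [16.5 15.7] [[ 0.3491 -0.1641]] [[0.342, -0.137], [0.376, -0.155], [0.357, -0.192], [0.323, -0.173]]
180 [330.3 237.7] [10.2 23. ] [[ 0.4514 -0.1684]] [[0.424, -0.152], [0.482, -0.159], [0.479, -0.185], [0.421, -0.178]]
180 [333.5 216. ] [8. 9.] [[ 0.5062 -0.1789]] [[0.517, -0.168], [0.516, -0.191], [0.496, -0.19], [0.496, -0.167]]
180 [269.7 214.9] [43.6 31. ] [[ 0.5126 -0.0168]] [[0.483,
[... 547 characters left out ...]
5 -0.1777]] [[0.517, -0.168], [0.516, -0.188], [0.498, -0.187], [0.499, -0.167]]
205 [270.1 214.8] [42.6 30.6] [[ 0.5128 -0.0178]] [[0.484, 0.042], [0.561, 0.029], [0.542, -0.078], [0.465, -0.064]]
205 [195.6 204. ] [ 4.9 20.9] [[0.5444 0.1712]] [[0.52, 0.182], [0.572, 0.172], [0.569, 0.16], [0.517, 0.17]]
205 [311.5 139. ] [16. 17.] [[ 0.7079 -0.1303]] [[0.73, -0.109], [0.729, -0.153], [0.686, -0.152], [0.687, -0.107]]
205 [243.5 132. ] [16. 17.] [[0.7301 0.0461]] [[0.752, 0.068], [0.751, 0.024], [0.708, 0.024], [0.709, 0.068]]
dark [259 205  23  21 378] [270.06349206 214.79100529] [[ 0.51282819 -0.01764861]]
dark [248 229  46   7 197] [266.46192893 232.99492386] [[ 0.46692321 -0.00739916]]
```

View pics/z.png

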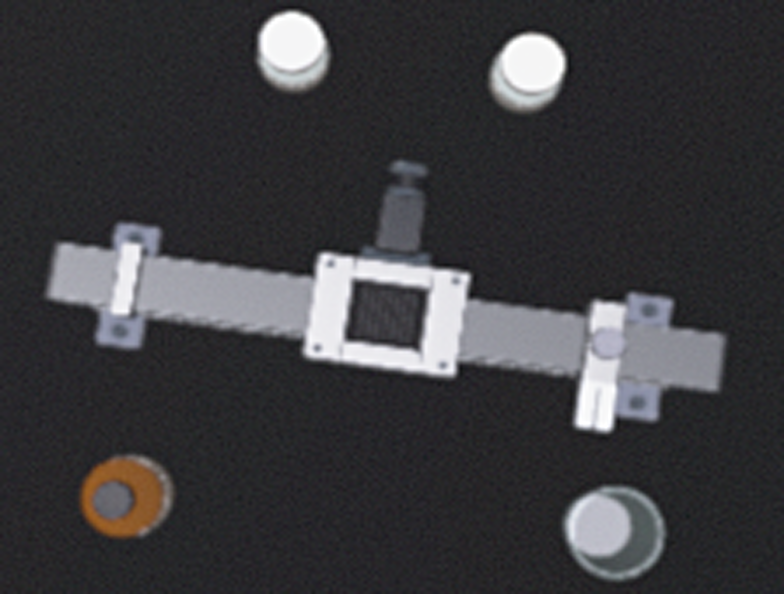

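The crop confirms it: the pad centre is at crop (388,313), the stop with screw and white plate is on the right at (605,345), and the buffer is on the left at (127,278). The pad is at (0.513, -0.018), with the rail turned about -10°. I move there with the fingers shut.

Emit:
{"method": "arm_command", "body": {"commands": [0.03,-0.031,0,0,0,1.75,0,0.06,-0.062,0,0,0,3.5,0,0.09,-0.093,0,0,0,5.25,0,0.12,-0.124,0,0,0,7,0,0.15,-0.155,0,0,0,8.75,0,0.18,-0.186,0,0,0,10.5,0,0.21,-0.217,0,0,0,12.25,0,0.24,-0.248,0,0,0,14,0]}}

```text
t: 0.9
eef_pos: [0.3617, -0.3288, 0.2311]
tool_rot: [-0.0, 0.999, 0.036, -0.0]
contact_force: [1.8, 0.2, -0.2]
gripper_width: -0.006
grasp_force: 0.0
```

```bash
cat > go.py <<'E'
from station import get_obs;from scipy.spatial.transform import Rotation as R;import numpy as np,sys
a=[float(v) for v in sys.argv[1:]];o=get_obs();q=o["tool_rot"];r=R.from_quat(q,scalar_first=True)
g=R.from_euler("z",-9.8,degrees=True)*R.from_quat([1,0,0,0])
print(o["t"],o["eef_pos"].round(4),o["contact_force"].round(2),o["gripper_width"],"shift",r.inv().apply(np.array(a)-o["eef_pos"]).round(4),"turn",np.degrees((r.inv()*g).as_rotvec()).round(2))
E
python3 go.py .5128 -.0177 .13
```

```text
0.9 [ 0.3617 -0.3288  0.2311] [ 1.83  0.22 -0.23] -0.0061862392243347795 shift [ 0.1732 -0.2994  0.1011] turn [-1.000e-02  2.000e-02  1.393e+01]
```

Emit:
{"method": "arm_command", "body": {"commands": [0.022,-0.037,0,0,0,1.75,0,0.043,-0.075,0,0,0,3.5,0,0.065,-0.112,0.01,0,0,5.2,0,0.087,-0.15,0.025,0,0,7,0,0.108,-0.187,0.04,0,0,8.7,0,0.13,-0.225,0.055,0,0,10.4,0,0.152,-0.262,0.07,0,0,12.2,0,0.173,-0.299,0.08,0,0,13.9,0]}}

```text
t: 1.7
eef_pos: [0.5119, -0.0182, 0.1501]
tool_rot: [0.0, 0.996, -0.085, -0.001]
contact_force: [0.5, -0.4, 0.1]
gripper_width: -0.003
grasp_force: 0.0
```

```bash
python3 go.py .5128 -.0177 .095
```

```text
1.7 [ 0.5119 -0.0182  0.1501] [ 0.5  -0.41  0.11] -0.003006880614813097 shift [ 0.0009 -0.0007  0.0551] turn [0.02 0.08 0.03]
```

Emit:
{"method": "arm_command", "body": {"commands": [0.001,-0.001,0.015,0,0,0,0,0.001,-0.001,0.03,0,0,0,0,0.001,-0.001,0.045,0,0,0,0,0.001,-0.001,0.055,0,0,0,0,0.001,-0.001,0.059,0,0,0,0,0.001,-0.001,0.059,0,0,0,0]}}

```text
t: 2.3
eef_pos: [0.5129, -0.019, 0.0919]
tool_rot: [0.0, 0.996, -0.085, -0.0]
contact_force: [0.5, 0.6, 0.3]
gripper_width: 0.002
grasp_force: 0.0
```

```bash
python3 go.py .5128 -.0177 .081;python3 - <<'E'
from station import *;import cv2
c=read_camera("side");cv2.imwrite("pics/s1.png",cv2.resize(c["img"][120:300,180:400],None,fx=3,fy=3)[:,:,::-1])
E
```

```text
2.3 [ 0.5129 -0.019   0.0919] [0.46 0.59 0.28] 0.0015277491696530233 shift [-0.0003 -0.0013  0.0109] turn [0.01 0.05 0.1 ]
```

View pics/s1.png

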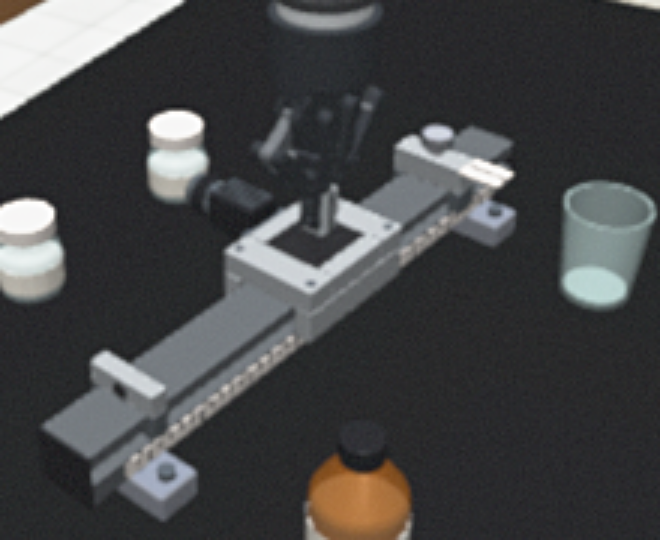

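The fingertip, at crop (318,228), is centred just above the pad. Now I press, 11 mm down to about z = 0.081.

Emit:
{"method": "arm_command", "body": {"commands": [0,0,0.004,0,0,0,0,0,0,0.007,0,0,0,0,0,0,0.009,0,0,0,0,0,0,0.011,0,0,0,0,0,0,0.011,0,0,0,0]}}

```text
t: 2.85
eef_pos: [0.5137, -0.019, 0.0816]
tool_rot: [0.0, 0.996, -0.085, 0.0]
contact_force: [-0.6, -1.4, 4.9]
gripper_width: 0.001
grasp_force: 2.7
```

Emit:
{"method": "arm_command", "body": {"commands": [0,0,0.001,0,0,0,0,0,0,0.0015,0,0,0,0,0,0,0.002,0,0,0,0,0,0,0.002,0,0,0,0]}}

```text
t: 3.25
eef_pos: [0.5137, -0.019, 0.08]
tool_rot: [0.0, 0.996, -0.085, 0.0]
contact_force: [-3.1, 0.1, 7.7]
gripper_width: -0.002
grasp_force: 4.3
```

Emit:
{"method": "arm_command", "body": {"commands": [0,0.002,0,0,0,0,0,0,0.006,0,0,0,0,0,0,0.012,0,0,0,0,0,0,0.018,0,0,0,0,0,0,0.024,0,0,0,0,0,0,0.03,0,0,0,0,0,0,0.035,0,0,0,0,0,0,0.038,0,0,0,0]}}

```text
$.commands: bad value
```

```bash
cat > m.py <<'E'
from h import *;from station import *
import sys
c=read_camera("top");im=c["img"]
cv2.imwrite(sys.argv[1],cv2.resize(im[150:290,230:380],None,fx=4,fy=4)[:,:,::-1])
s=read_camera("side")["img"];cv2.imwrite(sys.argv[2],cv2.resize(s[120:270,220:400],None,fx=4,fy=4)[:,:,::-1])
E
python3 m.py pics/t2.png pics/s2.png; python3 go.py .49 -.1 .08
```

```text
3.35 [ 0.5137 -0.019   0.08  ] [-1.95 -0.35  9.09] 0.003618706870443988 shift [-0.0097  0.0838  0.    ] turn [ 0.   -0.06  0.1 ]
```

View pics/s2.png

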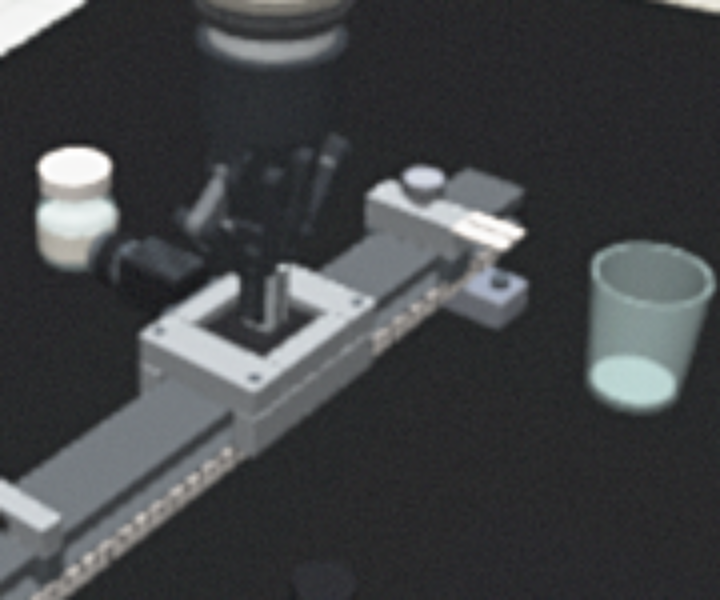

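The picture shows the finger on the sunken pad at crop (265,325), with the carriage not yet moved. That call was refused because I miscounted the values, so I'm resending the push.

Emit:
{"method": "arm_command", "body": {"commands": [0,0.002,0,0,0,0,0,0,0.006,0,0,0,0,0,0,0.012,0,0,0,0,0,0,0.018,0,0,0,0,0,0,0.024,0,0,0,0,0,0,0.03,0,0,0,0,0,0,0.035,0,0,0,0,0,0,0.038,0,0,0,0,0]}}

```text
t: 4.15
eef_pos: [0.5074, -0.0564, 0.08]
tool_rot: [-0.0, 0.996, -0.085, 0.001]
contact_force: [-1.5, 1.2, 7.7]
gripper_width: 0.002
grasp_force: 4.0
```

```bash
python3 m.py pics/t3.png pics/s3.png; python3 go.py .49 -.1 .08
```

```text
4.25 [ 0.5073 -0.0568  0.08  ] [-1.52 -0.76  8.26] -0.0027852021549229023 shift [-0.0097  0.0455  0.    ] turn [ 0.   -0.07  0.07]
```

View pics/s3.png

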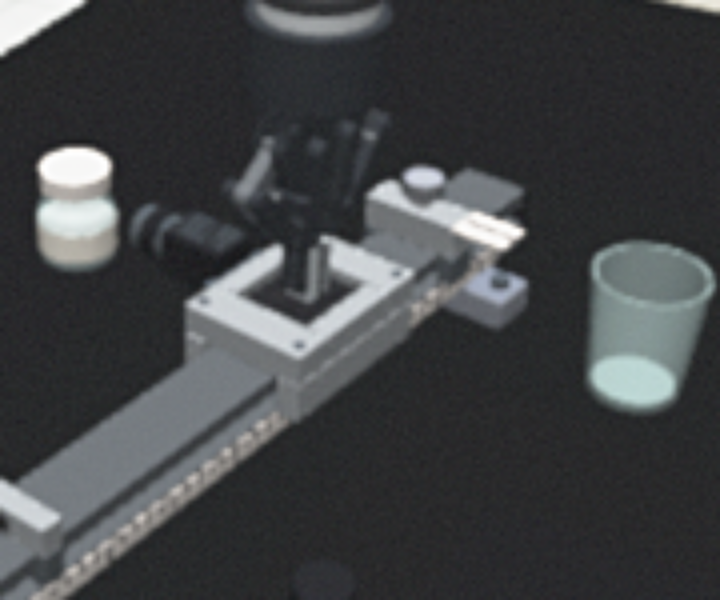

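The carriage follows the finger: its top is now at about crop (300,295), with the pad still down. Carrying on.

Emit:
{"method": "arm_command", "body": {"commands": [0,0.004,0,0,0,0,0,0,0.01,0,0,0,0,0,0,0.016,0,0,0,0,0,0,0.022,0,0,0,0,0,0,0.028,0,0,0,0,0,0,0.034,0,0,0,0,0,0,0.04,0,0,0,0,0,0,0.044,0,0,0,0,0]}}

```text
t: 5.05
eef_pos: [0.5, -0.0998, 0.08]
tool_rot: [-0.0, 0.996, -0.085, 0.001]
contact_force: [-0.2, 1.5, 7.7]
gripper_width: 0.001
grasp_force: 3.9
```

Emit:
{"method": "arm_command", "body": {"commands": [0,0.002,0,0,0,0,0,0,0.004,0,0,0,0,0,0,0.006,0,0,0,0,0,0,0.008,0,0,0,0,0,0,0.01,0,0,0,0,0,0,0.012,0,0,0,0,0,0,0.012,0,0,0,0,0]}}

```text
t: 5.75
eef_pos: [0.4983, -0.1108, 0.0801]
tool_rot: [-0.0, 0.996, -0.084, 0.001]
contact_force: [-0.3, 1.9, 7.6]
gripper_width: 0.0
grasp_force: 3.7
```

```bash
python3 m.py pics/t4.png pics/s4.png; python3 go.py .49 -.13 .08
```

```text
5.85 [ 0.4983 -0.1108  0.0801] [-0.51  1.99  7.36] -0.002576892266655077 shift [-0.0049  0.0203  0.    ] turn [-0.05 -0.1   0.14]
```

View pics/s4.png

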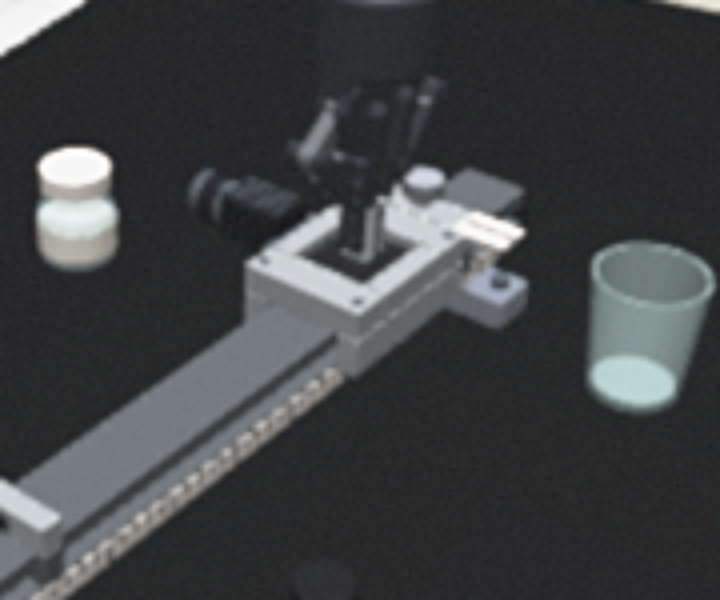

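The carriage's leading edge, at crop (440,235), is at or very near the stop. I push a little more to see whether the force along the rail rises.

Emit:
{"method": "arm_command", "body": {"commands": [0,0.001,0,0,0,0,0,0,0.002,0,0,0,0,0,0,0.003,0,0,0,0,0,0,0.004,0,0,0,0,0,0,0.004,0,0,0,0,0]}}

```text
t: 6.35
eef_pos: [0.498, -0.114, 0.08]
tool_rot: [-0.001, 0.996, -0.084, 0.001]
contact_force: [0.5, 3.3, 6.8]
gripper_width: 0.002
grasp_force: 3.2
```

Emit:
{"method": "arm_command", "body": {"commands": [0,0.001,0,0,0,0,0,0,0.002,0,0,0,0,0,0,0.003,0,0,0,0,0,0,0.004,0,0,0,0,0,0,0.004,0,0,0,0,0]}}

```text
t: 6.85
eef_pos: [0.4974, -0.1181, 0.08]
tool_rot: [-0.001, 0.996, -0.084, 0.001]
contact_force: [0.7, 4.0, 5.6]
gripper_width: 0.004
grasp_force: 3.1
```

```bash
python3 m.py pics/t5.png pics/s5.png; python3 go.py .49 -.13 .08; python3 -c "
import cv2,numpy as np
a=cv2.imread('pics/s4.png');b=cv2.imread('pics/s5.png')
# shift of the carriage's near corner patch between the two pictures
t=a[250:370,240:370];r=cv2.matchTemplate(b,t,cv2.TM_CCOEFF_NORMED);print(cv2.minMaxLoc(r))
cv2.imwrite('pics/ts.png',np.hstack([cv2.imread('pics/t5.png')[100:500,100:500],b[100:500,200:600]]))"
```

```text
6.95 [ 0.4974 -0.1181  0.0801] [0.4  3.84 6.42] 0.004751107390221847 shift [-0.0053  0.013   0.    ] turn [-0.09 -0.13  0.18]
(-0.3930087387561798, 0.9930647611618042, (519, 381), (240, 250))
```

View pics/ts.png

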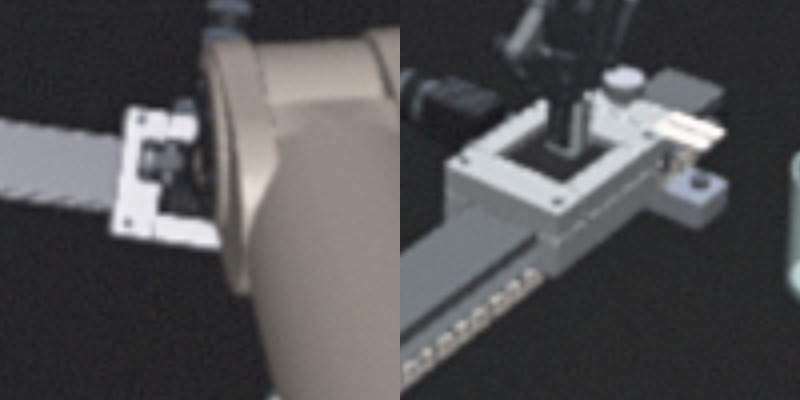

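The carriage did not move between the two pictures (zero shift) while the force along the rail rose to 4 N, so it rests against the stop with the pad still down. Now I lift straight up.

Emit:
{"method": "arm_command", "body": {"commands": [0,0,-0.003,0,0,0,0,0,0,-0.006,0,0,0,0,0,0,-0.01,0,0,0,0,0,0,-0.02,0,0,0,0,0,0,-0.04,0,0,0,0,0,0,-0.07,0,0,0,0,0,0,-0.1,0,0,0,0,0,0,-0.1,0,0,0,0]}}

```text
t: 7.75
eef_pos: [0.4981, -0.1203, 0.1834]
tool_rot: [0.001, 0.996, -0.085, 0.003]
contact_force: [0.7, 0.3, 0.0]
gripper_width: 0.002
grasp_force: 0.0
```

```bash
python3 m.py pics/t6.png pics/s6.png; python3 go.py .49 -.13 .08; python3 -c "
import cv2
a=cv2.imread('pics/s4.png');b=cv2.imread('pics/s6.png')
print(cv2.minMaxLoc(cv2.matchTemplate(b,a[250:370,240:370],cv2.TM_CCOEFF_NORMED)))"
```

```text
7.85 [ 0.4959 -0.12    0.1799] [-0.29  0.47 -1.7 ] 0.0008733090457858019 shift [-0.0042  0.0108  0.0999] turn [ 0.03 -0.06  0.07]
(-0.3974667489528656, 0.9862897992134094, (271, 202), (240, 250))
```

View pics/s6.png

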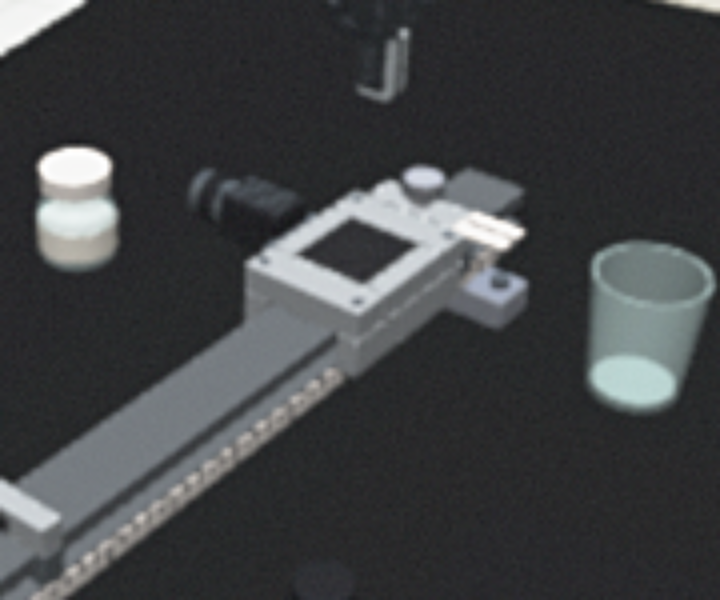

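The pad is up and flush at crop (357,250), the carriage is unmoved against the stop, and the tool is clear.

```bash
python3 -c "
from station import *
print(hand_in())"
```

```text
the job is handed in; nothing more can be done
None
```

The carriage rests against the marked stop with the pad up and the tool clear, the jars, bottle and beaker were left alone, and the job is handed in; it returned no verdict.

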